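# Mount the stop carriage on its dovetail rail and clamp it

### The arm

A 6-joint arm with a two-finger parallel gripper is mounted at the origin on a cart in front of the work surface, level with it; the furniture and walls round the work are solid. World frame = base frame: x ahead of the robot, y to its left, z up, the work surface at z = 0. Lengths are in mm, angles in rad, forces in N, time in s.
With the tool pointing down it reaches from about 400 to 825 mm from the base axis. Payload 7 kg.
Tool frame: the origin (TCP) lies on the centre line of the jaws, within the pads' length; the fingertips stand 19 mm ahead of it and the grasp point (between the pads) is the TCP; z points along the fingers, y is the line along which they close (so a half turn about z gives the same grasp; the last joint's range is limited). The gripper opens to 85 mm and grips with 20 to 120 N. Pads are 22 mm wide; open, the fingers measure 114 mm over their backs; the gripper's body (76 mm by 85 mm) begins 54 mm behind the grasp point. The pads swing forward as they close: fully open they stand 13 mm farther back than shut.
Start: joints at [1.632, 0.359, 0.012, 0, -1.224, -0.288], TCP at [151.792, 657.689, 250.302] pointing down, gripper open.
Joint ranges: [-3.07, 3.07], [-1.43, 2.12], [-1.02, 1.25], [-3.03, 1.67], [-3.05, -0], [-3.03, 3.03]. Speed limits (rad/s): [2.39, 2.39, 3.01, 3.14, 3.14, 3.14].

### API

Orientations are given as a unit quaternion [w, x, y, z].
In Python, from station import r, eyes gives the robot as it stands.
- The arm moves only by the tool step_arm, never from a script. Its argument "targets" is a list of rows, each a list of 6 numbers: the shift along the tool's x, y, z in m, then the turn, a rotation vector about the tool's x, y, z in degrees. In form: [[tx, ty, tz, wx, wy, wz], ...]. A call has 1 to 8 rows; each row shifts and turns the commanded pose from where the row before left it, along the tool's axes as they then stand; what a row does not reach is not made up. A row lasts 1/10 s, in which the tool goes at most 50 mm and 8.59 degrees, less where a joint would pass 70% of its speed; a pose out of reach is approached as far as the arm can. A call is refused whole if a number of a shift passes 0.05 or a number of a turn 8.59, either way. A call with a gripper value outside its range is refused whole. "claw" is the closure in counts, from 0 (fully open) to 255 (shut), set as the call begins (left out, the last holds). The fingers move at their own pace and stop on an object; "newtons" is the grip in N (left out, the last holds). Time passes only in rows, so rows that do not move let the fingers close. It gives the time, the measured TCP pose, the force, the opening and the grip force at its end, in the units of the state.
- r.sense(): the state, without advancing time (a new reading comes with each control period).
- eyes.read_camera(name): name is "scene" or "side" or "wrist"; returns a dict with "frame" (480x640x3 uint8, red, green, blue), "K" (3x3 intrinsics, pixels), "extrinsics" (4x4, takes a point from camera to world coordinates); the wrist camera has in their place "hand_eye" (4x4, takes a point from camera to tool coordinates, whose origin is the TCP and whose axes are the flange's). Camera axes: x right, y up, looking along -z (the intrinsics and any distortion apply to the point x, -y, -z); pixel columns grow to the right and rows downward; lengths in mm; the calibration is good to about 2 mm. A picture is of the moment at which its call begins: read the wrist's pose just before it. There is no depth.
- r.job_done(): hands the job in; it is judged then, once.
Trained networks look in the newest picture that a camera, given by its name, has taken for a name from the list of things; names that differ only in an ending like _2 or _b are one class to them, and where a whole thing is asked for, a point or a joint stands for the part that bears it (a point fixed in the world has none). Each returns a list of dicts, best first, with "p" (0 to 1); they miss things now and then, are a little off and sometimes report something else, mostly with a low value. They report only what shows in the picture. A call takes as long as a camera call. They do not tell look-alikes from the thing itself.
- eyes.silhouettes(camera, name): "region" (480x640 bool, what is visible of it) and "position" ([row, column] as shares, 0 to 1, of the picture: columns of its width, rows of its height, amid what is visible of it).
- eyes.place_of(camera, name): "position" ([row, column] as shares, 0 to 1, of the picture: columns of its width, rows of its height: a listed point, or the origin of a listed thing).
The state is a dict: "time": time; "joint_pos": joint angles; "qvel": joint speeds; "tau": joint torques, N m; "position": TCP position; "ee_rot": TCP orientation; "wrist_force": force on the tool from outside, world axes, zero at the start; "ft_torque": the same for the moment, N m; "width": finger opening in mm; "finger_force": force on a finger pad.
Only numpy, scipy, OpenCV 4.12 (cv2) and the standard library are available. Lean on these libraries where they do the work, as an engineer would, in place of code of your own. Each camera call takes 0.05 s, during which the arm holds its last target. There are 200 camera calls.

### The job

Pick up the aluminium stop carriage by its post, slide it gently onto the dovetail rail from the rail's open tapered end, with the knob on the side nearer the robot, and run it along until it is fully home against the end stop. Then turn the black clamp knob anticlockwise (seen from above) until the jaw is firmly tight on the rail, feeling for the bite and without over-tightening it, and let go. Leave the other things on the bench alone.

Things in the scene. Friction and masses are not known exactly. Their poses are not given: they have to be found in the camera images.
- post_center (a point): Centre of the 26 mm wide (y), 40 mm long (x), 45 mm tall upright post on the loose aluminium carriage; grasp it here across y. 50 mm over the carriage's underside, 23.5 mm over its plate. x: forwards, the way it slides onto the rail (front end 46 mm ahead, back end 38 mm behind); y: to the side lug with the knob (knob axis 4 mm ahead, 70 mm out); z: up. Carriage 0.66 kg, upright on the bench.
- carriage_front (a point): Middle of the front end face of the carriage, 16.5 mm over its underside, level with the roof of its dovetail channel; axes as post_center. The carriage is 84 mm long and 76 mm wide without the lug. When home this point meets stop_face: 0 mm off in x and z, within the side play in y.
- knob_grip (a point): Centre of the clamp knob's black wing bar, on the knob's upright axis, 49 mm over the carriage's underside; grasp it here across the bar. The bar is 44 mm long (along x of this point), 12 mm wide (y), 26 mm tall, on a 12 mm thick neck that stands 10 mm above the side lug (lug top 22.5 mm below this point). At knob angle 0 the bar lies along the carriage.
- knob (a joint): Angle of the cam knob, rad: about 0 (open), grows anticlockwise seen from above, end 1.7. Friction of 0.3 to 0.36 N m, felt only while it creeps round; it stays where left. Drives the jaw 6 mm per rad; when the side play is used up, at 0.5 to 1 rad (rail widths differ, unmeasured), the jaw bites: torque then rises 0.006 to 0.01 N m per N of jaw force. Firmly tight: 0.27 N m over running.
- jaw_face (a point): Middle of the bearing face of the steel clamp jaw in the carriage's knob-side cheek, under the lug. Firmly tight means a jaw force of about 35 N (10 to 60 N is sound); above 60 N it marks the rail.
- rail_entry (a point): Middle of the top edge at the open, tapered end of the dovetail rail, on its centre line, 28 mm above the bench. x: along the rail towards the stop; y: to the side where the knob belongs (robot's side); z: up. The rail, fixed to the bench, is 190 mm long; its first 14 mm taper in by 3 mm a side and 2.5 mm at the top. The base plate under it is 10 mm thick and 88 mm wide.
- rail: The fixed rail, origin in the middle of its underside; axes as rail_entry. Steel dovetail 45 mm wide at the top, 28 mm at the waist, top 28 mm above the bench. A carriage resting on it has its underside 11.5 mm above the bench, 1.6 mm side play away from the knob side, 1.6 to 4.2 mm towards it, and 2.5 mm of lift when centred.
- stop_face (a point): Middle of the end stop's face towards the open end, on the rail's centre line, 28 mm above the bench; axes as rail_entry. The stop is a steel bridge over the dovetail, 64 mm wide, 22 mm long, 39 mm tall, fixed.
- v_block_top (a point): Steel V-block, 55 x 50 x 38 mm, a bystander on the bench; the point is above its middle, 38 mm up.
- tape_center (a point): Roll of tape, 97 mm across and 19 mm tall, a bystander on the bench; its centre.
Things that resemble listed ones, but are neither listed nor needed, are in the scene too. Leave any orange look-alike of the part that bears post_center alone.

How it is judged:
By the outcome, as a careful person would: the job done as asked, in the order asked, and still so for the second after the job is handed in, with the robot touching nothing.
It also fails if it takes over 72 s, if anything falls off the work surface, if the arm or the gripper's body presses on something with over 40 N, if the wrist force passes 120 N, or if a joint passes its speed limit or range.

## Working session

There is one attempt and no reset: what is moved stays moved. The work goes in short steps, Python scripts to look and compute and a tool call to move; the robot and the scene stay as the last step left them, time stands still between calls to the robot, and variables do not carry over. Pictures are saved under pics/ and viewed, at most 12 in all, crops included, and the job is handed in when it is done.

Besides the shell and the picture viewer there is one more tool, called after ">>>" by a JSON object that holds its "fn" and its "kwargs". step_arm: Moves the arm, as the interface text tells. Its arguments: {"type":"object","properties":{"targets":{"type":"array"},"claw":{"type":"number"},"newtons":{"type":"number"}},"required":["targets"]}

```bash
ls; mkdir -p pics; cat > h.py <<'E'
import numpy as np,cv2
from scipy.spatial.transform import Rotation as R
from station import r,eyes
def rot(q): return R.from_quat([q[1],q[2],q[3],q[0]]).as_matrix()
def cam(name):
    s=r.sense(); c=eyes.read_camera(name)
    if 'extrinsics' in c: E=np.array(c['extrinsics'])
    else:
        T=np.eye(4);T[:3,:3]=rot(s['ee_rot']);T[:3,3]=s['position'];E=T@np.array(c['hand_eye'])
    return c,np.array(c['K']),E,c.get('distortion',c.get('dist'))
def ray(u,v,K,E):
    d=np.array([(u-K[0,2])/K[0,0],-(v-K[1,2])/K[1,1],-1.]);return E[:3,3],E[:3,:3]@d
def atz(u,v,K,E,z):
    o,d=ray(u,v,K,E);return o+d*(z-o[2])/d[2]
def proj(p,K,E):
    q=E[:3,:3].T@(np.array(p)-E[:3,3]);return K[0,0]*q[0]/-q[2]+K[0,2],K[1,1]*-q[1]/-q[2]+K[1,2]
def tri(rays):
    A=0;b=0
    for o,d in rays:
        d=d/np.linalg.norm(d);P=np.eye(3)-np.outer(d,d);A=A+P;b=b+P@o
    return np.linalg.solve(A,b)
E
python3 - <<'E'
from h import *
Z=dict(post_center=50,carriage_front=16.5,knob_grip=49,rail_entry=28,stop_face=28,v_block_top=38,tape_center=9.5,rail=0,jaw_face=10)
ims=[]
print(r.sense())
for n in ['scene','side','wrist']:
    c,K,E,_=cam(n); print(n,[k for k in c],E[:3,3].round(), K[0,0]);f=c['frame'];ims.append(f)
    for k,z in Z.items():
        for d in eyes.place_of(n,k)[:3]:
            if d['p']<.2: continue
            v,u=d['position'][0]*480,d['position'][1]*640
            print(k,round(d['p'],2),'px',round(u),round(v),atz(u,v,K,E,z).round(0))
    cv2.imwrite(f'pics/{n}0.png',f[:,:,::-1])
E
```

```text
pics
{'time': 0.0, 'joint_pos': array([ 1.63212283e+00,  3.59390555e-01,  1.10471621e-02, -3.27821659e-04,
       -1.22410268e+00, -2.88100802e-01]), 'qvel': array([ 0.00166712,  0.00156239, -0.00054289, -0.00126269,  0.00045649,
       -0.00071807]), 'tau': array([-9.53758317e-04, -5.83309436e+01,  2.93404394e+01,  6.93652064e+00,
       -6.06562971e-03,  4.17475718e-06]), 'position': array([151.69325827, 657.26754949, 249.36021788]), 'ee_rot': array([ 8.39104127e-04,  9.93571894e-01, -1.13199766e-01, -8.38171073e-06]), 'wrist_force': array([ 0.10546573, -1.11094551,  0.58342892]), 'ft_torque': array([-0.06096027, -0.00024624,  0.0028666 ]), 'finger_force': 0.0, 'width': 85.0648570780586}
scene ['frame', 'K', 'extrinsics'] [  -10. -1185.   698.] 567.3063526416166
post_center 0.62 px 337 244 [ 516. -371.   50.]
post_center 0.48 px 330 250 [ 493. -380.   50.]
post_center 0.39 px 406 228 [ 678. -394.   50.]
carriage_front 0.86 px 268 330 [ 296. -496.   16.]
carriage_front 0.83 px 330 252 [ 514. -348.   16.]
knob_grip 0.97 px 301 342 [ 312. -583.   49.]
knob_grip 0.63 px 303 254 [ 440. 
[... 295 characters left out ...]
6.] 576.1992531195008
post_center 0.72 px 241 347 [ 333. -511.   50.]
post_center 0.7 px 313 252 [ 508. -378.   50.]
carriage_front 0.79 px 311 253 [ 525. -338.   16.]
carriage_front 0.77 px 210 377 [ 288. -507.   16.]
carriage_front 0.44 px 314 253 [ 530. -340.   16.]
knob_grip 0.78 px 269 262 [ 439. -366.   49.]
knob_grip 0.66 px 252 393 [ 315. -585.   49.]
rail_entry 0.95 px 346 225 [ 609. -312.   28.]
stop_face 0.65 px 344 185 [ 679. -189.   28.]
v_block_top 0.59 px 423 270 [ 637. -489.   38.]
tape_center 0.76 px 409 227 [ 717. -350.   10.]
rail 0.68 px 345 209 [ 659. -226.    0.]
rail 0.51 px 407 221 [ 736. -320.    0.]
wrist ['frame', 'K', 'hand_eye'] [234. 638. 375.] 344.6977976724857
```

```bash
python3 - <<'E'
import cv2,numpy as np
a=cv2.imread('pics/scene0.png')[160:420,190:490];b=cv2.imread('pics/side0.png')[160:440,180:480]
a=cv2.resize(a,None,fx=1.33,fy=1.33*1.6,interpolation=2);b=cv2.resize(b,(399,a.shape[0]),interpolation=2)
cv2.imwrite('pics/m0.png',cv2.resize(cv2.imread('pics/scene0.png')[150:440,170:520],(724,600),interpolation=2));cv2.imwrite('pics/m1.png',cv2.resize(cv2.imread('pics/side0.png')[150:440,170:520],(724,600),interpolation=2))
E
```

```text
(no output)
```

View pics/m0.png

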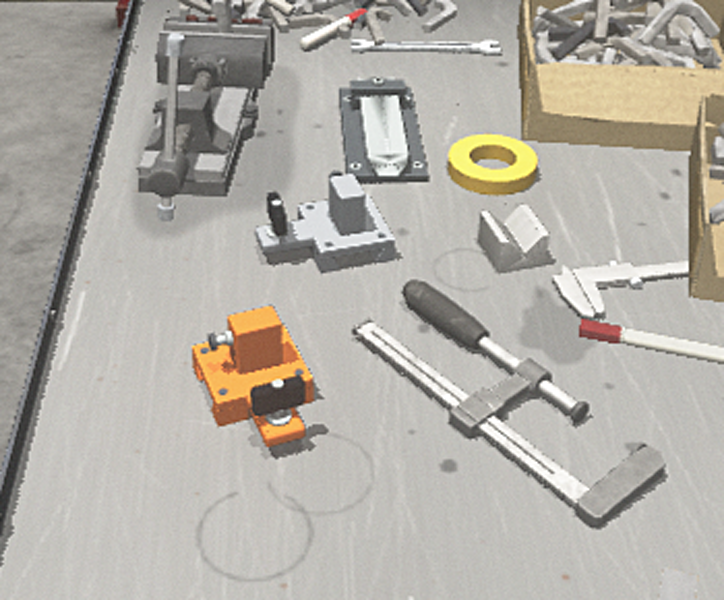

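View pics/m1.png

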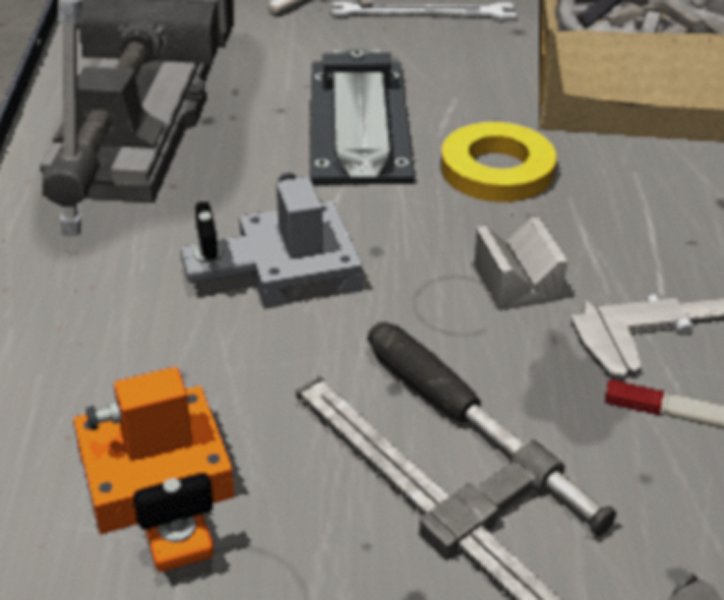

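The picture shows the grey aluminium carriage (scene px ≈337,244, knob at 303,254, pointing to the robot side). The orange look-alike is at px 268-301,340. The rail is at px 359,228, running away to its stop at 352,195. The task's "aluminium" fits the grey one, not the orange one. Next I check the full view for obstacles along the swing.

View pics/scene0.png

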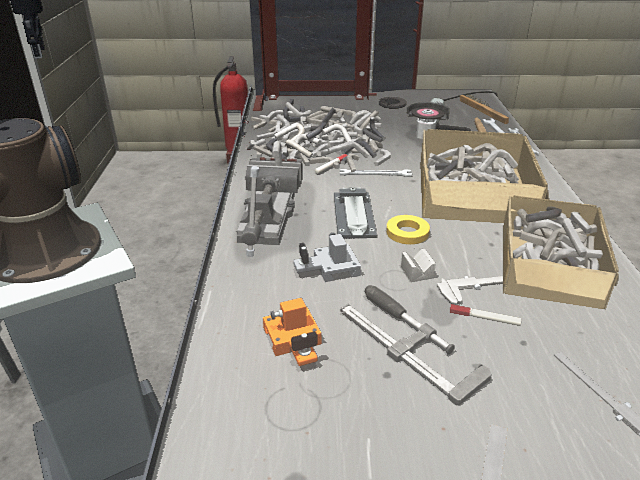

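```bash
python3 - <<'E'
from h import *
s=r.sense();Rm=rot(s['ee_rot']);print(Rm.round(3),s['time'])
# arc step: rotate world -4.2deg about base
p=s['position']
a=np.radians(-4.2);Rz=R.from_euler('z',a).as_matrix()
print((Rm.T@(Rz@p-p)).round(1), np.degrees(np.arctan2(p[1],p[0])))
c=np.array(eyes.read_camera('wrist')['hand_eye']);print(c.round(2))
E
```

```text
[[ 0.974 -0.225 -0.   ]
 [-0.225 -0.974 -0.   ]
 [-0.     0.    -1.   ]] 1.5
[49.4  1.8 -0. ] 77.0035076301137
[[   0.      0.95    0.32   84.51]
 [   1.     -0.      0.      1.13]
 [   0.      0.32   -0.95 -124.51]
 [   0.      0.      0.      1.  ]]
```

The full view shows the vise at px 270,205 and boxes at right, with no obstacle on the arc at height. Swinging over.

>>> {"fn": "step_arm", "kwargs": {"targets": [[0,0,-0.045,0,0,0],[0.03,0.001,-0.035,0,0,2.5],[0.0494,0.0018,0,0,0,4.2],[0.0494,0.0018,0,0,0,4.2],[0.0494,0.0018,0,0,0,4.2],[0.0494,0.0018,0,0,0,4.2],[0.0494,0.0018,0,0,0,4.2],[0.0494,0.0018,0,0,0,4.2]], "claw": 90}}

```text
time: 2.35
position: [442.0, 510.3, 330.1]
ee_rot: [0.0, 0.937, -0.349, 0.0]
wrist_force: [1.9, 0.5, -0.4]
width: 55.4
finger_force: 0.0
```

>>> {"fn": "step_arm", "kwargs": {"targets": [[0.0494,0.0018,0,0,0,4.2],[0.0494,0.0018,0,0,0,4.2],[0.0494,0.0018,0,0,0,4.2],[0.0494,0.0018,0,0,0,4.2],[0.0494,0.0018,0,0,0,4.2],[0.0494,0.0018,0,0,0,4.2],[0.0494,0.0018,0,0,0,4.2],[0.0494,0.0018,0,0,0,4.2]]}}

```text
time: 3.15
position: [650.8, 180.8, 330.1]
ee_rot: [0.0, 0.796, -0.605, -0.0]
wrist_force: [0.9, 0.4, 0.6]
width: 55.0
finger_force: 0.0
```

>>> {"fn": "step_arm", "kwargs": {"targets": [[0.0494,0.0018,0,0,0,4.2],[0.0494,0.0018,0,0,0,4.2],[0.0494,0.0018,0,0,0,4.2],[0.0494,0.0018,0,0,0,4.2],[0.0494,0.0018,0,0,0,4.2],[0.0494,0.0018,0,0,0,4.2],[0.0494,0.0018,0,0,0,4.2],[0.0494,0.0018,0,0,0,4.2]]}}

```text
time: 3.95
position: [642.2, -209.1, 330.1]
ee_rot: [-0.0, -0.587, 0.809, 0.0]
wrist_force: [1.1, -0.2, 0.9]
width: 55.4
finger_force: 0.0
```

>>> {"fn": "step_arm", "kwargs": {"targets": [[0.042,0.022,0,0,0,0],[0.042,0.022,0,0,0,0],[0.042,0.022,0,0,0,0],[0.042,0.022,0,0,0,0],[0,0,0.03,0,0,-5],[0,0,0.03,0,0,-5],[0,0,0,0,0,0]]}}

```text
time: 4.65
position: [505.0, -339.4, 266.4]
ee_rot: [-0.001, -0.657, 0.754, 0.003]
wrist_force: [-0.0, 0.3, -0.4]
width: 55.1
finger_force: 0.0
```

```bash
cat > look.py <<'E'
import sys
from h import *
def look(tag,Z,crop=None,draw=True):
    c,K,E,_=cam('wrist');f=c['frame'][:,:,::-1].copy()
    s=r.sense();print(s['time'],s['position'].round(1),'tool x,y yaw',[round(float(np.degrees(np.arctan2(rot(s['ee_rot'])[1,i],rot(s['ee_rot'])[0,i]))),1) for i in(0,1)])
    out={}
    for k,z in Z.items():
        for d in eyes.place_of('wrist',k)[:3]:
            if d['p']<.25: continue
            v,u=d['position'][0]*480,d['position'][1]*640
            P=atz(u,v,K,E,z);out.setdefault(k,P)
            print(k,round(d['p'],2),'px',round(u),round(v),P.round(1));cv2.circle(f,(int(u),int(v)),3,(0,0,255),1)
    cv2.imwrite(f'pics/{tag}.png',f);return out,K,E
E
python3 - <<'E'
from look import *
look('w1',dict(post_center=50,carriage_front=16.5,knob_grip=49,rail_entry=28,stop_face=28))
E
```

```text
4.7 [ 506.3 -339.9  269. ] tool x,y yaw [-98.0, 172.0]
post_center 0.78 px 307 165 [ 511.1 -383.6   50. ]
carriage_front 0.89 px 304 201 [ 522.2 -341.4   16.5]
knob_grip 0.59 px 379 178 [ 442.3 -360.7   49. ]
rail_entry 0.57 px 231 241 [ 609.2 -309.5   28. ]
stop_face 0.58 px 199 341 [ 676.9 -186.9   28. ]
```

View pics/w1.png

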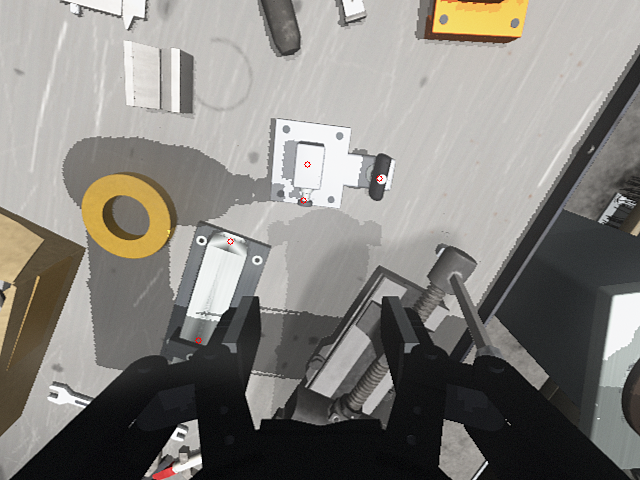

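The wrist view shows the aluminium carriage, post at 307,165 and knob at 379,178, and the rail with its tapered end at 231,241 and stop at 199,341. Here is an enlarged crop to confirm and to get edge angles.

```bash
python3 - <<'E'
import cv2,numpy as np
f=cv2.imread('pics/w1.png')
cv2.imwrite('pics/c1.png',cv2.resize(f[105:365,155:405],None,fx=2.3,fy=2.3,interpolation=2))
E
```

```text
(no output)
```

View pics/c1.png

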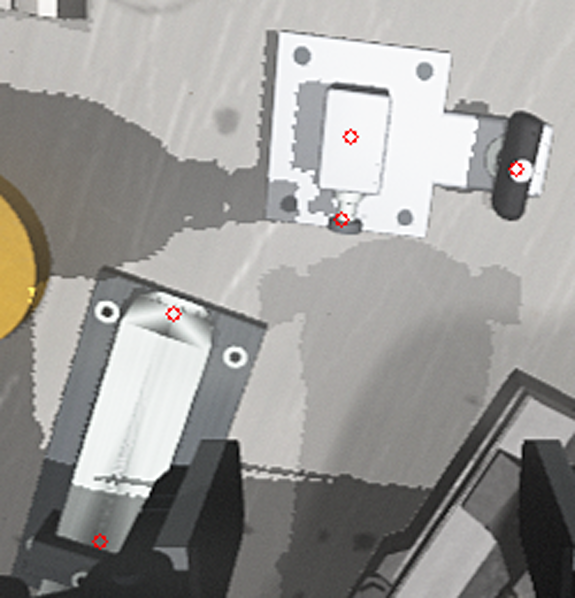

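```bash
cat > m.py <<'E'
from h import *
c,K,E,_=cam('wrist')
f=lambda u,v,z:atz(155+(u+.5)/2.3-.5,105+(v+.5)/2.3-.5,K,E,z)
y=lambda a,b:round(float(np.degrees(np.arctan2(*(b-a)[1::-1]))),1)
BL,BR,FR,FL=[f(*p,26.5) for p in((279,30),(451,52),(428,237),(272,222))]
print('plate',BL,BR,FR,FL,'yaws y:',y(BL,BR),y(FL,FR),'x:',y(BL,FL),y(BR,FR),'len',np.linalg.norm(BR-BL),np.linalg.norm(FR-BR),np.linalg.norm(FL-FR),np.linalg.norm(FL-BL))
print('plate ctr',(BL+BR+FR+FL)/4)
T=[f(*p,72.5) for p in((330,88),(390,93),(378,193),(321,188))];print('post top',T,sum(T)/4,y(T[0],T[1]),y(T[3],T[2]),y(T[0],T[3]),y(T[1],T[2]))
A=[f(*p,10) for p in((103,267),(267,325))];print('base',A,np.linalg.norm(A[1]-A[0]),y(*A),sum(A)/2)
L=[f(*p,28) for p in((125,340),(60,535))];print('rail L',L,y(*L))
H=[f(*p,10) for p in((107,312),(235,357))];print('holes',H,y(*H),sum(H)/2)
kn=f(518,165,62);print('knob',kn)
E
python3 m.py
```

```text
plate [ 542.07859523 -432.61797207   26.5       ] [ 468.01314316 -413.12773551   26.5       ] [ 487.9747181  -330.79287678   26.5       ] [ 560.68090712 -348.11925124   26.5       ] yaws y: 165.3 166.6 x: 77.6 76.4 len 76.58694739297785 84.72008874440928 74.74217800906891 86.52213492024023
plate ctr [ 514.6868409 -381.1644589   26.5      ]
post top [array([ 520.34916916, -407.5501405 ,   72.5       ]), array([ 497.1453963 , -402.43904775,   72.5       ]), array([ 507.30504659, -363.64336043,   72.5       ]), array([ 530.22750327, -368.86831777,   72.5       ])] [ 513.75677883 -385.62521661   72.5       ] 167.6 167.2 75.7 75.3
base [array([ 652.68474392, -333.43250478,   10.        ]), array([ 575.93580688, -291.35131823,   10.        ])] 87.52842737280604 151.3 [ 614.3102754 -312.3919115   10.       ]
rail L [array([ 643.96734889, -299.25403286,   28.        ]), array([ 706.61273602, -192.51716503,   28.        ])] 59.6
holes [array([ 656.65528372, -309.57280261,   10.        ]), array([ 595.93439054, -275.93885481,   10.        ])] 151.0 [ 626.29483713 -292.75582871   10.        ]
knob [ 447.77602131 -365.44310739   62.        ]
```

Plate dimensions measure 76×84 mm, matching; this grey carriage is the one (yaw ≈76°, post ≈(514,-385)). Going down.

>>> {"fn": "step_arm", "kwargs": {"targets": [[0.0436,-0.0136,0,0,0,5.7],[0,0,0.045,0,0,0],[0,0,0.045,0,0,0],[0,0,0.045,0,0,0],[0,0,0.025,0,0,0],[0,0,0,0,0,0]]}}

```text
time: 5.6
position: [513.0, -384.0, 106.7]
ee_rot: [-0.001, -0.618, 0.786, 0.003]
wrist_force: [0.1, 0.3, 0.0]
width: 55.3
finger_force: 0.0
```

```bash
python3 - <<'E'
from look import *
look('w2',dict(post_center=50,knob_grip=49,rail_entry=28,stop_face=28))
f=cv2.imread('pics/w2.png');cv2.imwrite('pics/w2b.png',f)
E
```

```text
5.65 [ 514.5 -384.8  109.5] tool x,y yaw [-103.6, 166.4]
post_center 0.8 px 327 274 [ 509.3 -384.    50. ]
knob_grip 0.73 px 448 283 [ 441.7 -361.3   49. ]
```

View pics/w2.png

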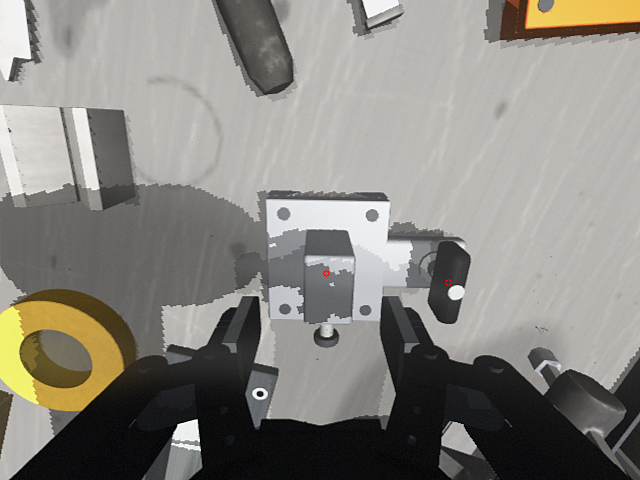

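The post (327,274) sits about 4.5 mm toward tool +y from the finger midline (col 320). I'll correct and descend.

>>> {"fn": "step_arm", "kwargs": {"targets": [[0,0.0045,0.01,0,0,0],[0,0,0.03,0,0,0],[0,0,0.018,0,0,0],[0,0,0,0,0,0],[0,0,0,0,0,0]]}}

```text
time: 6.35
position: [510.5, -384.2, 52.8]
ee_rot: [-0.0, -0.619, 0.786, -0.0]
wrist_force: [0.7, 0.1, 1.1]
width: 55.4
finger_force: 0.0
```

>>> {"fn": "step_arm", "kwargs": {"targets": [[0,0,0,0,0,0],[0,0,0,0,0,0],[0,0,0,0,0,0],[0,0,0,0,0,0],[0,0,0,0,0,0]], "claw": 255, "newtons": 60}}

```text
time: 6.85
position: [510.3, -384.2, 53.7]
ee_rot: [0.0, -0.619, 0.786, -0.0]
wrist_force: [-2.8, 1.6, 6.7]
width: 25.3
finger_force: 60.9
```

>>> {"fn": "step_arm", "kwargs": {"targets": [[0,0,-0.01,0,0,0],[0,0,-0.02,0,0,0],[0,0,-0.045,0,0,0],[0,0,-0.045,0,0,0],[-0.018,0.007,-0.045,0,0,5.1],[-0.018,0.007,-0.045,0,0,5.1],[0,0,-0.01,0,0,5.2],[0,0,0,0,0,0]]}}

```text
time: 7.65
position: [507.7, -345.1, 275.2]
ee_rot: [0.002, -0.507, 0.862, -0.002]
wrist_force: [0.2, -0.2, -8.5]
width: 25.5
finger_force: 61.2
```

>>> {"fn": "step_arm", "kwargs": {"targets": [[0,0,0,0,0,0],[0,0,0,0,0,0],[0,0,0,0,0,0]]}}

```text
time: 7.95
position: [506.3, -345.6, 270.3]
ee_rot: [-0.001, -0.508, 0.861, 0.001]
wrist_force: [0.6, -0.3, -7.5]
width: 25.0
finger_force: 61.2
```

```bash
python3 - <<'E'
from look import *
_,K,E=look('w3',dict(rail_entry=28,stop_face=28))
np.savez('w3.npz',K=K,E=E);print(r.sense()['wrist_force'],r.sense()['ft_torque'])
E
```

```text
8.0 [ 506.5 -345.6  270.6] tool x,y yaw [-119.0, 151.0]
[ 0.17153364 -0.83692847 -6.72834197] [-0.06668433 -0.09381436 -0.06954622]
```

View pics/w3.png

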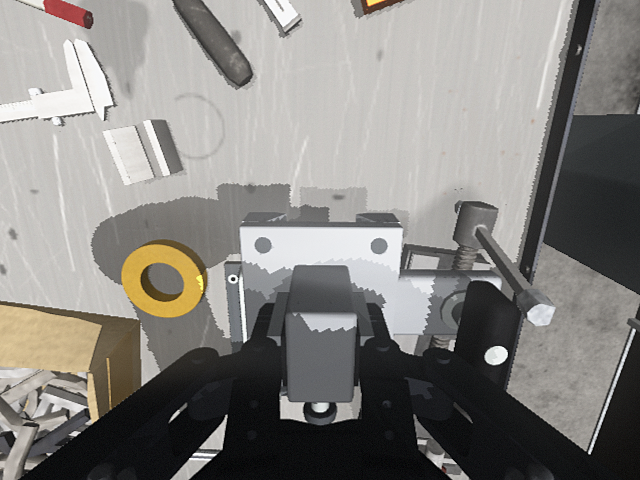

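The carriage is held squarely (plate cols 240–402, mid 321) but hides the rail. I recompute the rail from picture w1 with the pose of that moment, checked against the now known post position.

```bash
sed -i "s/^c,K,E,_=cam('wrist')/c,K,E,_=cam('wrist');T0=np.eye(4);T0[:3,:3]=rot([-.001,-.657,.754,.003]);T0[:3,3]=[505,-339.4,266.4];E=T0@np.array(c['hand_eye'])/" m.py; cat >> m.py <<'E'
for p,n,z in(((231,241),'entry',28),((199,341),'stop',28)): print(n,atz(*p,K,E,z))
# side/scene triangulation of entry and stop
rs={}
for n,e,s in(('scene',(359,228),(352,195)),('side',(346,225),(344,185))):
    _,Kc,Ec,_=cam(n)
    for k,p in(('e',e),('s',s)):
        rs.setdefault(k,[]).append(ray(*p,Kc,Ec))
for k,p in(('e',(231,241)),('s',(199,341))): rs[k].append(ray(*p,K,E));print(k,tri(rs[k]))
E
python3 m.py
```

```text
plate [ 536.57431509 -430.36964339   26.5       ] [ 463.67764683 -411.25231304   26.5       ] [ 483.2593878  -330.07364142   26.5       ] [ 554.82721311 -347.22200427   26.5       ] yaws y: 165.3 166.5 x: 77.6 76.4 len 75.36177122836025 83.50701351484075 73.59361363618207 85.12754065870965
plate ctr [ 509.58464071 -379.72940053   26.5       ]
post top [array([ 515.52335151, -405.97987782,   72.5       ]), array([ 492.7382472 , -400.96895044,   72.5       ]), array([ 502.68597848, -362.82985261,   72.5       ]), array([ 525.19547706, -367.97900782,   72.5       ])] [ 509.03576356 -384.43942217   72.5       ] 167.6 167.1 75.7 75.4
base [array([ 645.04142908, -332.70679339,   10.        ]), array([ 569.73224789, -291.13996812,   10.        ])] 86.01903123950665 151.1 [ 607.38683848 -311.92338076   10.        ]
rail L [array([ 636.5539989 , -299.23449118,   28.        ]), array([ 698.00556437, -194.30430916,   28.        ])] 59.6
holes [array([ 648.95355445, -309.22994087,   10.        ]), array([ 589.39256298, -275.97610636,   10.        ])] 150.8 [ 619.17305871 -292.60302362   10.        ]
knob [ 444.00794895 -364.48905303   62.        ]
entry [ 609.05198713 -309.37727253   28.        ]
stop [ 677.14739161 -185.96958568   28.        ]
e [ 611.05084232 -309.63483794   26.14404406]
s [ 677.13272867 -187.84293483   30.42643812]
```

Rail line: yaw 61.0°, lateral −684.2, entry at 25.4 along, stop at ≈166. I go to just before the entry and lower.

>>> {"fn": "step_arm", "kwargs": {"targets": [[-0.012,-0.0368,0.03,0,0,0],[-0.012,-0.0367,0.03,0,0,0],[0,0,0.04,0,0,0],[0,0,0.045,0,0,0],[0,0,0.035,0,0,0],[0,0,0.012,0,0,0],[0,0,0,0,0,0],[0,0,0,0,0,0]]}}

```text
time: 9.05
position: [584.3, -360.9, 82.3]
ee_rot: [0.001, -0.508, 0.861, -0.001]
wrist_force: [0.9, -0.0, -5.5]
width: 25.3
finger_force: 63.0
```

>>> {"fn": "step_arm", "kwargs": {"targets": [[0,0,0.008,0,0,0],[0,0,0.006,0,0,0],[0,0,0.004,0,0,0],[0,0,0,0,0,0],[0,0,0,0,0,0]]}}

```text
time: 9.55
position: [582.9, -360.2, 62.4]
ee_rot: [-0.0, -0.508, 0.862, -0.0]
wrist_force: [0.2, 0.1, -7.1]
width: 25.0
finger_force: 62.8
```

```bash
python3 - <<'E'
from look import *
s=r.sense();p=s['position'];print(s['time'],p,s['ee_rot'],s['wrist_force'],s['ft_torque'])
x=np.array([.4848,.8746]);y=np.array([-.8746,.4848]);print('along',x@p[:2],'lat',y@p[:2])
a=[]
for n in('scene','side'):
    c,K,E,_=cam(n);f=c['frame'][:,:,::-1];u,v=proj([590,-330,40],K,E);u,v=int(u),int(v)
    a.append(cv2.resize(f[v-50:v+50,u-66:u+66],(396,300),interpolation=2)); a[-1]=cv2.resize(f[v-60:v+60,u-65:u+65],(400,370),interpolation=2)
cv2.imwrite('pics/s4.png',np.hstack(a))
E
```

```text
9.55 [ 582.94401521 -360.24430524   62.4229324 ] [-2.03109071e-05 -5.07619755e-01  8.61581210e-01 -5.44338316e-05] [ 0.18844558  0.11419816 -7.10340344] [-0.09495317 -0.08939611 -0.03366482]
along -32.45841079108973 lat -684.4892748817506
```

View pics/s4.png

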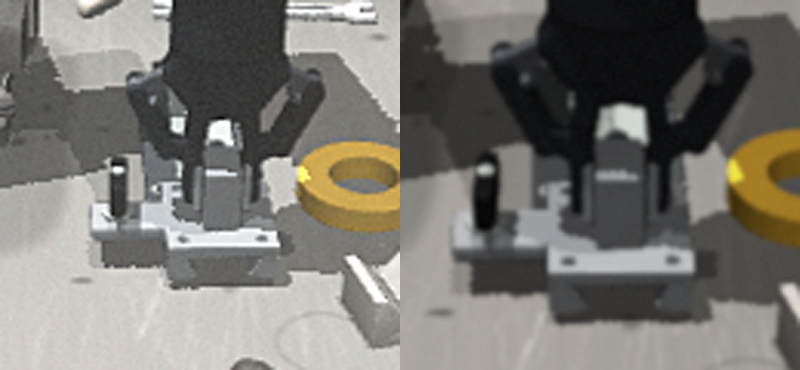

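The carriage hangs level in front of the rail, pointed along it. Feeling for the bench to fix the height.

>>> {"fn": "step_arm", "kwargs": {"targets": [[0,0,0.003,0,0,0],[0,0,0.002,0,0,0],[0,0,0,0,0,0],[0,0,0,0,0,0]]}}

```text
time: 10.05
position: [582.8, -360.2, 57.2]
ee_rot: [-0.0, -0.508, 0.862, 0.0]
wrist_force: [-0.3, 0.3, -8.3]
width: 25.4
finger_force: 63.0
```

>>> {"fn": "step_arm", "kwargs": {"targets": [[0,0,0.0015,0,0,0],[0,0,0,0,0,0]]}}

```text
time: 10.25
position: [582.8, -360.2, 55.6]
ee_rot: [-0.0, -0.508, 0.862, 0.0]
wrist_force: [-0.3, -0.2, -6.9]
width: 25.3
finger_force: 63.0
```

>>> {"fn": "step_arm", "kwargs": {"targets": [[0,0,0.0015,0,0,0],[0,0,0,0,0,0]]}}

```text
time: 10.45
position: [582.8, -360.1, 54.1]
ee_rot: [-0.0, -0.508, 0.862, 0.0]
wrist_force: [-1.1, -0.4, -7.3]
width: 25.0
finger_force: 63.0
```

>>> {"fn": "step_arm", "kwargs": {"targets": [[0,0,0.0015,0,0,0],[0,0,0,0,0,0]]}}

```text
time: 10.65
position: [583.0, -360.3, 53.8]
ee_rot: [0.0, -0.508, 0.862, -0.0]
wrist_force: [-2.5, 1.9, 1.1]
width: 25.5
finger_force: 64.2
```

>>> {"fn": "step_arm", "kwargs": {"targets": [[0,0,0.001,0,0,0],[0,0,0,0,0,0]]}}

```text
time: 10.85
position: [583.0, -360.3, 53.7]
ee_rot: [0.0, -0.508, 0.861, -0.0]
wrist_force: [-4.9, 4.2, 9.3]
width: 25.4
finger_force: 65.2
```

Contact at TCP z 53.7. Raising so the underside is at 12.6 mm, then advancing into the taper.

>>> {"fn": "step_arm", "kwargs": {"targets": [[0,0,-0.0148,0,0,0],[0,0,0,0,0,0],[-0.006,0,0,0,0,0],[-0.004,0,0,0,0,0],[-0.004,0,0,0,0,0],[0,0,0,0,0,0]]}}

```text
time: 11.45
position: [589.9, -347.2, 66.0]
ee_rot: [-0.0, -0.508, 0.861, 0.0]
wrist_force: [-0.8, 0.2, -7.5]
width: 25.6
finger_force: 63.1
```

>>> {"fn": "step_arm", "kwargs": {"targets": [[-0.003,0,0,0,0,0],[-0.003,0,0,0,0,0],[-0.002,0,0,0,0,0],[0,0,0,0,0,0]]}}

```text
time: 11.85
position: [593.7, -340.6, 66.5]
ee_rot: [-0.0, -0.508, 0.862, 0.0]
wrist_force: [-0.0, 0.4, -6.5]
width: 25.5
finger_force: 63.1
```

>>> {"fn": "step_arm", "kwargs": {"targets": [[-0.002,0,0,0,0,0],[-0.002,0,0,0,0,0],[-0.002,0,0,0,0,0],[0,0,0,0,0,0]]}}

```text
time: 12.25
position: [596.5, -335.4, 66.5]
ee_rot: [-0.0, -0.508, 0.862, 0.0]
wrist_force: [-0.6, 1.7, -8.7]
width: 25.6
finger_force: 63.0
```

>>> {"fn": "step_arm", "kwargs": {"targets": [[-0.003,0,0,0,0,0],[-0.003,0,0,0,0,0],[-0.003,0,0,0,0,0],[-0.003,0,0,0,0,0],[0,0,0,0,0,0]]}}

```text
time: 12.75
position: [602.5, -324.6, 66.5]
ee_rot: [0.0, -0.508, 0.862, 0.0]
wrist_force: [-1.0, 1.3, -8.6]
width: 25.5
finger_force: 63.0
```

>>> {"fn": "step_arm", "kwargs": {"targets": [[-0.004,0,0,0,0,0],[-0.004,0,0,0,0,0],[-0.004,0,0,0,0,0],[-0.004,0,0,0,0,0],[0,0,0,0,0,0]]}}

```text
time: 13.25
position: [610.4, -310.5, 66.5]
ee_rot: [0.0, -0.508, 0.861, 0.0]
wrist_force: [-0.3, 1.6, -7.8]
width: 25.5
finger_force: 63.0
```

```bash
python3 - <<'E'
from look import *
s=r.sense();p=s['position'];print(s['time'],p,s['wrist_force'],s['ft_torque'])
x=np.array([.4848,.8746]);y=np.array([-.8746,.4848]);print('along',x@p[:2],'lat',y@p[:2])
a=[]
for n in('scene','side'):
    c,K,E,_=cam(n);f=c['frame'][:,:,::-1];u,v=proj([600,-290,40],K,E);u,v=int(u),int(v)
    a.append(cv2.resize(f[v-60:v+60,u-65:u+65],(400,370),interpolation=2))
cv2.imwrite('pics/s5.png',np.hstack(a))
E
```

```text
13.25 [ 610.42723827 -310.51799648   66.54983774] [-0.33878193  1.62856124 -7.82368322] [0.508289   0.2041096  0.04394798]
along 24.35608539170338 lat -684.4187872844155
```

View pics/s5.png

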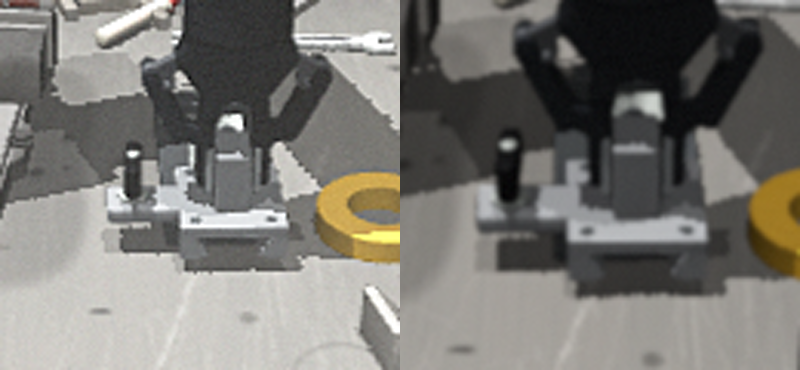

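It is on the rail, with low forces. Running along.

>>> {"fn": "step_arm", "kwargs": {"targets": [[-0.004,0,0,0,0,0],[-0.005,0,0,0,0,0],[-0.006,0,0,0,0,0],[-0.006,0,0,0,0,0],[-0.005,0,0,0,0,0],[-0.004,0,0,0,0,0],[0,0,0,0,0,0]]}}

```text
time: 14.05
position: [625.1, -284.3, 66.6]
ee_rot: [0.0, -0.508, 0.861, -0.0]
wrist_force: [-0.6, 0.4, -7.9]
width: 25.2
finger_force: 63.0
```

>>> {"fn": "step_arm", "kwargs": {"targets": [[-0.004,0,0,0,0,0],[-0.005,0,0,0,0,0],[-0.006,0,0,0,0,0],[-0.006,0,0,0,0,0],[-0.006,0,0,0,0,0],[-0.005,0,0,0,0,0],[-0.004,0,0,0,0,0],[0,0,0,0,0,0]]}}

```text
time: 14.85
position: [642.5, -252.9, 66.7]
ee_rot: [0.0, -0.508, 0.861, -0.0]
wrist_force: [-0.3, 0.1, -7.3]
width: 25.4
finger_force: 63.0
```

>>> {"fn": "step_arm", "kwargs": {"targets": [[-0.003,0,0,0,0,0],[-0.003,0,0,0,0,0],[-0.003,0,0,0,0,0],[-0.003,0,0,0,0,0],[-0.003,0,0,0,0,0],[0,0,0,0,0,0]]}}

```text
time: 15.45
position: [649.6, -240.0, 66.6]
ee_rot: [0.0, -0.508, 0.861, -0.0]
wrist_force: [-0.0, 0.4, -7.2]
width: 25.5
finger_force: 63.0
```

>>> {"fn": "step_arm", "kwargs": {"targets": [[-0.002,0,0,0,0,0],[-0.002,0,0,0,0,0],[-0.002,0,0,0,0,0],[-0.002,0,0,0,0,0],[0,0,0,0,0,0]]}}

```text
time: 15.95
position: [653.4, -233.1, 66.6]
ee_rot: [0.0, -0.508, 0.862, -0.0]
wrist_force: [0.1, -0.8, -6.8]
width: 25.3
finger_force: 63.0
```

>>> {"fn": "step_arm", "kwargs": {"targets": [[-0.0015,0,0,0,0,0],[-0.0015,0,0,0,0,0],[0,0,0,0,0,0]]}}

```text
time: 16.25
position: [654.8, -230.6, 66.6]
ee_rot: [0.0, -0.508, 0.862, -0.0]
wrist_force: [-0.6, -0.8, -7.0]
width: 25.2
finger_force: 63.0
```

>>> {"fn": "step_arm", "kwargs": {"targets": [[-0.0015,0,0,0,0,0],[-0.0015,0,0,0,0,0],[0,0,0,0,0,0]]}}

```text
time: 16.55
position: [656.3, -228.0, 66.6]
ee_rot: [0.0, -0.508, 0.862, -0.0]
wrist_force: [-0.1, 0.1, -8.3]
width: 25.6
finger_force: 63.0
```

>>> {"fn": "step_arm", "kwargs": {"targets": [[-0.0015,0,0,0,0,0],[-0.001,0,0,0,0,0],[0,0,0,0,0,0]]}}

```text
time: 16.85
position: [656.9, -226.7, 66.7]
ee_rot: [-0.001, -0.508, 0.862, -0.0]
wrist_force: [-2.3, -4.3, -7.3]
width: 25.0
finger_force: 62.9
```

>>> {"fn": "step_arm", "kwargs": {"targets": [[-0.0015,0,0,0,0,0],[-0.001,0,0,0,0,0],[0,0,0,0,0,0]]}}

```text
time: 17.15
position: [656.9, -226.5, 66.9]
ee_rot: [-0.002, -0.507, 0.862, -0.0]
wrist_force: [-5.3, -13.2, -5.2]
width: 25.3
finger_force: 63.1
```

>>> {"fn": "step_arm", "kwargs": {"targets": [[-0.001,0,0,0,0,0],[-0.001,0,0,0,0,0],[0,0,0,0,0,0]]}}

```text
time: 17.45
position: [657.0, -226.3, 67.1]
ee_rot: [-0.003, -0.507, 0.862, -0.001]
wrist_force: [-7.4, -19.2, -3.8]
width: 25.1
finger_force: 63.2
```

Home against the stop (≈20 N press, along 120.6 as predicted). I'll ease the press, lower onto the rail, and release.

>>> {"fn": "step_arm", "kwargs": {"targets": [[0.002,0,0,0,0,0],[0,0,0.0015,0,0,0],[0,0,0,0,0,0],[0,0,0,0,0,0]]}}

```text
time: 17.85
position: [657.0, -226.5, 65.9]
ee_rot: [-0.002, -0.507, 0.862, -0.0]
wrist_force: [-5.9, -12.6, -1.4]
width: 25.3
finger_force: 63.9
```

>>> {"fn": "step_arm", "kwargs": {"targets": [[0,0,0,0,0,0],[0,0,0,0,0,0],[0,0,0,0,0,0]], "claw": 90}}

```text
time: 18.15
position: [659.6, -223.5, 66.1]
ee_rot: [0.001, -0.508, 0.861, -0.001]
wrist_force: [0.1, 0.3, 0.4]
width: 55.4
finger_force: 0.0
```

>>> {"fn": "step_arm", "kwargs": {"targets": [[0,0,-0.03,0,0,0],[0,0,-0.04,0,0,0],[-0.01,0.04,-0.02,0,0,0],[0,0.03,0,0,0,0],[0,0,0,0,0,0],[0,0,0,0,0,0],[0,0,0,0,0,0]]}}

```text
time: 18.85
position: [603.0, -181.0, 155.4]
ee_rot: [0.0, -0.508, 0.861, -0.0]
wrist_force: [-0.6, 0.0, -0.1]
width: 55.2
finger_force: 0.0
```

```bash
python3 - <<'E'
from look import *
look('w6',dict(knob_grip=60.5,post_center=61.5,stop_face=28,carriage_front=28))
E
```

```text
18.9 [ 602.9 -181.2  155. ] tool x,y yaw [-119.0, 151.0]
knob_grip 0.8 px 321 240 [ 599.8 -188.2   60.5]
post_center 0.79 px 215 231 [ 657.9 -228.3   61.5]
stop_face 0.89 px 234 274 [ 680.2 -186.5   28. ]
carriage_front 0.88 px 237 273 [ 678. -186.   28.]
```

View pics/w6.png

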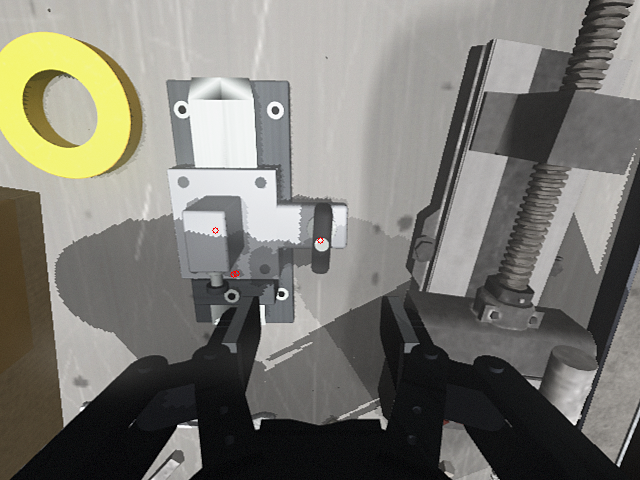

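The carriage is on the rail at the stop, with the knob bar lengthwise at (321,240), centred under the gripper. Descending on it.

>>> {"fn": "step_arm", "kwargs": {"targets": [[0.0089,0.0003,0.03,0,0,0],[0,0,0.035,0,0,0],[0,0,0.0185,0,0,0],[0,0,0.009,0,0,0],[0,0,0,0,0,0],[0,0,0,0,0,0]]}}

```text
time: 19.7
position: [598.3, -188.9, 63.3]
ee_rot: [0.0, -0.508, 0.862, -0.0]
wrist_force: [1.0, -0.3, 0.4]
width: 55.1
finger_force: 0.0
```

```bash
cat > st.py <<'E'
from h import *
s=r.sense();M=rot(s['ee_rot']);print(round(s['time'],2),s['position'].round(1),'yaw y',round(float(np.degrees(np.arctan2(M[1,1],M[0,1]))),2),'F',s['wrist_force'].round(1),'T',s['ft_torque'].round(3),'w',round(s['width'],1),'g',round(s['finger_force'],1),'j6',s['joint_pos'].round(2))
E
python3 st.py
```

```text
19.7 [ 598.3 -188.9   63.3] yaw y 151.02 F [ 1.  -0.3  0.4] T [ 0.024 -0.024 -0.021] w 55.1 g 0.0 j6 [ 0.01  0.45 -0.31  0.   -0.8  -0.51]
```

>>> {"fn": "step_arm", "kwargs": {"targets": [[0,0,0,0,0,0],[0,0,0,0,0,0],[0,0,0,0,0,0],[0,0,0,0,0,0],[0,0,0,0,0,0]], "claw": 255, "newtons": 70}}

```text
time: 20.2
position: [598.0, -188.7, 63.5]
ee_rot: [0.0, -0.508, 0.862, -0.0]
wrist_force: [-1.7, 1.0, 5.9]
width: 11.2
finger_force: 69.5
```

```bash
python3 st.py
```

```text
20.2 [ 598.  -188.7   63.5] yaw y 151.0 F [-1.7  1.   5.9] T [ 0.229  0.443 -0.327] w 11.2 g 69.5 j6 [ 0.01  0.45 -0.32  0.   -0.8  -0.51]
```

>>> {"fn": "step_arm", "kwargs": {"targets": [[0,0,0,0,0,-2],[0,0,0,0,0,-3],[0,0,0,0,0,-3],[0,0,0,0,0,-2]]}}

```text
time: 20.6
position: [597.9, -188.8, 63.5]
ee_rot: [0.0, -0.581, 0.814, -0.0]
wrist_force: [-2.0, 0.7, 5.5]
width: 10.8
finger_force: 70.2
```

```bash
python3 st.py
```

```text
20.6 [ 597.9 -188.8   63.5] yaw y 161.11 F [-2.   0.7  5.5] T [ 0.262  0.563 -0.36 ] w 10.8 g 70.2 j6 [ 0.01  0.45 -0.32  0.   -0.8  -0.33]
```

>>> {"fn": "step_arm", "kwargs": {"targets": [[0,0,0,0,0,-2],[0,0,0,0,0,-2],[0,0,0,0,0,-2],[0,0,0,0,0,-2]]}}

```text
time: 21.0
position: [597.5, -188.7, 63.4]
ee_rot: [0.0, -0.636, 0.771, -0.0]
wrist_force: [-3.4, 1.3, 8.4]
width: 11.0
finger_force: 71.4
```

```bash
python3 st.py
```

```text
21.0 [ 597.5 -188.7   63.4] yaw y 169.06 F [-3.4  1.3  8.4] T [ 0.633  1.134 -0.473] w 11.0 g 71.4 j6 [ 0.01  0.45 -0.32 -0.   -0.8  -0.2 ]
```

>>> {"fn": "step_arm", "kwargs": {"targets": [[0,0,0,0,0,-1.5],[0,0,0,0,0,-1.5],[0,0,0,0,0,-1.5]]}}

```text
time: 21.3
position: [597.1, -188.5, 63.4]
ee_rot: [-0.0, -0.666, 0.746, 0.0]
wrist_force: [-5.2, 1.6, 9.0]
width: 10.8
finger_force: 71.7
```

```bash
python3 st.py
```

```text
21.3 [ 597.1 -188.5   63.4] yaw y 173.53 F [-5.2  1.6  9. ] T [ 1.051  1.544 -0.504] w 10.8 g 71.7 j6 [ 0.01  0.45 -0.32 -0.   -0.8  -0.12]
```

The jaw is touching and drawing the carriage sideways against my grip (5 N side, 9 N down). I'll follow it sideways and ease the vertical load before judging the bite.

>>> {"fn": "step_arm", "kwargs": {"targets": [[-0.0003,0.0007,-0.0006,0,0,0],[-0.0003,0.0007,-0.0006,0,0,0],[0,0,0,0,0,0]]}}

```text
time: 21.6
position: [596.4, -188.2, 63.7]
ee_rot: [0.0, -0.666, 0.746, -0.0]
wrist_force: [0.8, -2.2, -0.9]
width: 11.0
finger_force: 68.7
```

```bash
python3 st.py
```

```text
21.6 [ 596.4 -188.2   63.7] yaw y 173.48 F [ 0.8 -2.2 -0.9] T [-0.96  -0.485 -0.328] w 11.0 g 68.7 j6 [ 0.01  0.45 -0.32  0.   -0.8  -0.12]
```

>>> {"fn": "step_arm", "kwargs": {"targets": [[0,0.0001,0,0,0,-1.5],[0,0.0002,0,0,0,-1.5],[0,0.0002,0,0,0,-1.5]]}}

```text
time: 21.9
position: [596.2, -188.1, 63.7]
ee_rot: [0.0, -0.696, 0.718, -0.0]
wrist_force: [3.0, -4.3, -3.0]
width: 10.9
finger_force: 68.9
```

```bash
python3 st.py
```

```text
21.9 [ 596.2 -188.1   63.7] yaw y 178.14 F [ 3.  -4.3 -3. ] T [-1.519 -1.071 -0.351] w 10.9 g 68.9 j6 [ 0.01  0.45 -0.32  0.   -0.8  -0.04]
```

>>> {"fn": "step_arm", "kwargs": {"targets": [[0,0,0,0,0,-1.5],[0,0,0,0,0,-1.5]]}}

```text
time: 22.1
position: [596.0, -188.1, 63.7]
ee_rot: [-0.0, 0.714, -0.7, 0.0]
wrist_force: [1.9, -3.8, -1.7]
width: 10.9
finger_force: 69.0
```

```bash
python3 st.py
```

```text
22.1 [ 596.  -188.1   63.7] yaw y -178.86 F [ 1.9 -3.8 -1.7] T [-1.416 -0.905 -0.399] w 10.9 g 69.0 j6 [ 0.01  0.45 -0.32  0.   -0.8   0.01]
```

>>> {"fn": "step_arm", "kwargs": {"targets": [[0,0,0,0,0,-1.5],[0,0,0,0,0,-1.5]]}}

```text
time: 22.3
position: [595.7, -188.0, 63.7]
ee_rot: [0.0, 0.732, -0.681, -0.0]
wrist_force: [2.2, -3.6, -2.8]
width: 10.4
finger_force: 69.0
```

```bash
python3 st.py
```

```text
22.3 [ 595.7 -188.    63.7] yaw y -175.87 F [ 2.2 -3.6 -2.8] T [-1.32  -0.758 -0.356] w 10.4 g 69.0 j6 [ 0.01  0.45 -0.32  0.   -0.8   0.07]
```

>>> {"fn": "step_arm", "kwargs": {"targets": [[0,0,0,0,0,-1.5],[0,0,0,0,0,-1.5]]}}

```text
time: 22.5
position: [595.5, -187.9, 63.7]
ee_rot: [0.0, 0.75, -0.662, -0.0]
wrist_force: [1.9, -3.3, -1.3]
width: 10.9
finger_force: 69.2
```

```bash
python3 st.py
```

```text
22.5 [ 595.5 -187.9   63.7] yaw y -172.87 F [ 1.9 -3.3 -1.3] T [-1.128 -0.363 -0.369] w 10.9 g 69.2 j6 [ 0.01  0.45 -0.32 -0.   -0.8   0.12]
```

>>> {"fn": "step_arm", "kwargs": {"targets": [[0,0,0,0,0,-1.5],[0,0,0,0,0,-1.5]]}}

```text
time: 22.7
position: [595.3, -187.8, 63.7]
ee_rot: [0.0, 0.767, -0.642, -0.0]
wrist_force: [-0.7, -1.9, 0.2]
width: 11.1
finger_force: 69.5
```

```bash
python3 st.py
```

```text
22.7 [ 595.3 -187.8   63.7] yaw y -169.87 F [-0.7 -1.9  0.2] T [-0.731  0.109 -0.363] w 11.1 g 69.5 j6 [ 0.01  0.45 -0.32 -0.   -0.8   0.17]
```

>>> {"fn": "step_arm", "kwargs": {"targets": [[0,0,0,0,0,-1.5],[0,0,0,0,0,-1.5]]}}

```text
time: 22.9
position: [595.0, -187.7, 63.7]
ee_rot: [0.0, 0.783, -0.622, -0.001]
wrist_force: [-3.3, -0.6, 1.8]
width: 10.8
finger_force: 70.0
```

```bash
python3 st.py
```

```text
22.9 [ 595.  -187.7   63.7] yaw y -166.88 F [-3.3 -0.6  1.8] T [-0.2    0.881 -0.381] w 10.8 g 70.0 j6 [ 0.01  0.45 -0.32 -0.   -0.8   0.22]
```

>>> {"fn": "step_arm", "kwargs": {"targets": [[0,0,0,0,0,-1.5],[0,0,0,0,0,-1.5]]}}

```text
time: 23.1
position: [595.0, -187.6, 63.7]
ee_rot: [0.0, 0.799, -0.601, -0.001]
wrist_force: [-4.4, 1.0, 2.7]
width: 11.0
finger_force: 71.2
```

```bash
python3 st.py
```

```text
23.1 [ 595.  -187.6   63.7] yaw y -163.88 F [-4.4  1.   2.7] T [ 0.531  1.607 -0.565] w 11.0 g 71.2 j6 [ 0.01  0.45 -0.32 -0.   -0.8   0.27]
```

Bite felt: torque jumped from ~0.36 to 0.565 N m as the sideways motion stopped. A little more to reach ≈0.63.

>>> {"fn": "step_arm", "kwargs": {"targets": [[0,0,0,0,0,-0.5],[0,0,0,0,0,-0.5]]}}

```text
time: 23.3
position: [595.0, -187.6, 63.7]
ee_rot: [0.0, 0.804, -0.595, -0.001]
wrist_force: [-5.2, 2.6, 4.4]
width: 10.7
finger_force: 71.7
```

```bash
python3 st.py; python3 st.py
```

```text
23.3 [ 595.  -187.6   63.7] yaw y -162.97 F [-5.2  2.6  4.4] T [ 0.862  1.809 -0.56 ] w 10.7 g 71.7 j6 [ 0.01  0.45 -0.32 -0.   -0.8   0.29]
23.3 [ 595.  -187.6   63.7] yaw y -162.97 F [-5.2  2.6  4.4] T [ 0.862  1.809 -0.56 ] w 10.7 g 71.7 j6 [ 0.01  0.45 -0.32 -0.   -0.8   0.29]
```

>>> {"fn": "step_arm", "kwargs": {"targets": [[0,0,0,0,0,-0.5],[0,0,0,0,0,-0.5]]}}

```text
time: 23.5
position: [595.0, -187.5, 63.7]
ee_rot: [0.0, 0.809, -0.588, -0.001]
wrist_force: [-6.1, 3.0, 3.5]
width: 10.9
finger_force: 72.2
```

```bash
python3 st.py
```

```text
23.5 [ 595.  -187.5   63.7] yaw y -161.98 F [-6.1  3.   3.5] T [ 0.95   1.876 -0.609] w 10.9 g 72.2 j6 [ 0.01  0.45 -0.32 -0.   -0.8   0.31]
```

>>> {"fn": "step_arm", "kwargs": {"targets": [[-0.0005,0.0005,-0.0003,0,0,0],[-0.0005,0.0005,0,0,0,0],[0,0,0,0,0,-0.4],[0,0,0,0,0,-0.4]]}}

```text
time: 23.9
position: [594.8, -187.3, 63.8]
ee_rot: [-0.0, 0.813, -0.582, 0.0]
wrist_force: [1.4, -0.2, -5.4]
width: 11.1
finger_force: 71.0
```

```bash
python3 st.py
```

```text
23.9 [ 594.8 -187.3   63.8] yaw y -161.16 F [ 1.4 -0.2 -5.4] T [-0.246 -0.347 -0.595] w 11.1 g 71.0 j6 [ 0.01  0.45 -0.32 -0.   -0.8   0.32]
```

>>> {"fn": "step_arm", "kwargs": {"targets": [[0,0,0,0,0,-0.4],[0,0,0,0,0,-0.4]]}}

```text
time: 24.1
position: [594.9, -187.2, 63.9]
ee_rot: [-0.0, 0.817, -0.576, 0.0]
wrist_force: [2.4, -0.1, -7.0]
width: 11.0
finger_force: 71.3
```

```bash
python3 st.py
```

```text
24.1 [ 594.9 -187.2   63.9] yaw y -160.36 F [ 2.4 -0.1 -7. ] T [-0.328 -0.769 -0.665] w 11.0 g 71.3 j6 [ 0.01  0.45 -0.32 -0.   -0.8   0.34]
```

Torque +0.30 N m over running, so firmly tight. Letting go and rising.

>>> {"fn": "step_arm", "kwargs": {"targets": [[0,0,0,0,0,0],[0,0,0,0,0,0],[0,0,0,0,0,0]], "claw": 125}}

```text
time: 24.4
position: [594.8, -187.3, 64.7]
ee_rot: [-0.0, 0.817, -0.576, 0.0]
wrist_force: [0.5, 0.4, 0.2]
width: 43.7
finger_force: 0.0
```

>>> {"fn": "step_arm", "kwargs": {"targets": [[0,0,-0.02,0,0,0],[0,0,-0.03,0,0,0],[0,0,-0.04,0,0,0],[0,0,-0.04,0,0,0],[0,0,-0.03,0,0,0],[0,0,0,0,0,0],[0,0,0,0,0,0],[0,0,0,0,0,0]]}}

```text
time: 25.2
position: [593.8, -187.1, 223.2]
ee_rot: [0.0, 0.817, -0.576, -0.001]
wrist_force: [0.4, 0.2, -1.1]
width: 43.5
finger_force: 0.0
```

```bash
python3 - <<'E'
from look import *
look('w9',dict(knob_grip=60.5,post_center=61.5,stop_face=28,carriage_front=28))
f=cv2.imread('pics/w9.png')
cv2.imwrite('pics/w9c.png',cv2.resize(f[120:400,130:450],None,fx=2,fy=2,interpolation=2))
E
```

```text
25.25 [ 593.8 -187.2  222.9] tool x,y yaw [-70.4, -160.4]
knob_grip 0.66 px 323 221 [ 592.2 -190.6   60.5]
post_center 0.65 px 265 158 [ 654.6 -224.3   61.5]
post_center 0.44 px 319 223 [ 595.  -187.6   61.5]
stop_face 0.91 px 235 182 [ 678.8 -188.9   28. ]
carriage_front 0.66 px 235 184 [ 678.5 -187.3   28. ]
```

View pics/w9c.png

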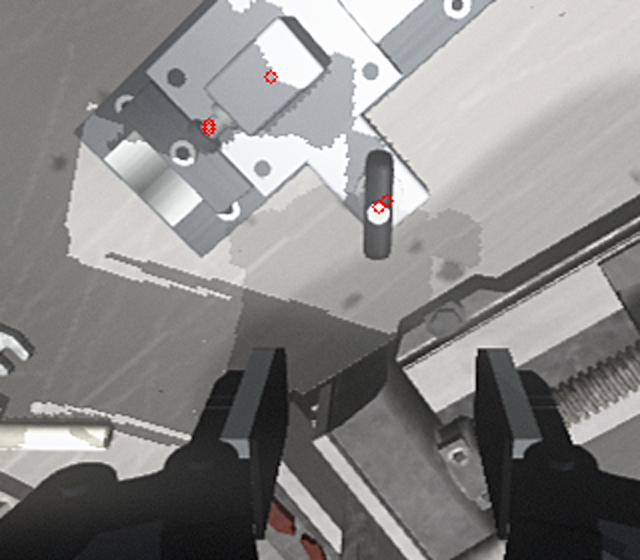

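The picture shows the carriage butted against the stop bridge (front and stop points coincide at crop 209,127). The knob bar is turned about 50° at (378,207) and the gripper is clear. Handing in.

```bash
python3 -c "
from station import r
print(r.job_done())"
```

```text
the job is handed in; nothing more can be done
None
```

The carriage is on the rail with the knob on the robot's side, home against the end stop. The knob is clamped about 0.30 N m over running torque (target 0.27, roughly 30–50 N at the jaw), the gripper is clear, and I handed the job in at about 25 s.

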